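# Unlock the child-proof cover and start the kiln

### The arm

A 7-joint arm with a two-finger parallel gripper is mounted at the origin on the work surface. World frame = base frame: x ahead of the robot, y to its left, z up, the work surface at z = 0. Lengths are in mm, angles in rad, forces in N, time in s.
With the tool pointing down it reaches from about 350 to 900 mm from the base axis. Payload 19.9 kg.
Tool frame: the origin (TCP) lies on the centre line of the jaws, within the pads' length; the fingertips stand 14 mm ahead of it and the grasp point (between the pads) lies 5 mm behind it; z points along the fingers, y is the line along which they close (so a half turn about z gives the same grasp; the last joint's range is limited). The gripper opens to 85 mm and grips with 20 to 120 N. Pads are 22 mm wide; open, the fingers measure 114 mm over their backs; the gripper's body (76 mm by 85 mm) begins 54 mm behind the grasp point. The pads swing forward as they close: fully open they stand 13 mm farther back than shut.
Start: joints at [1.177, 0.417, -0.01, 1.614, 0.005, 1.111, -0.053], TCP at [215.363, -586.704, 245.26] pointing down, gripper open.
Joint ranges: [-2.81, 2.81], [-0.39, 2.02], [-1.27, 1.25], [0.06, 2.57], [-1.19, 4.33], [0.19, 2], [-2.82, 2.82]. Speed limits (rad/s): [1.89, 1.89, 2.39, 2.39, 3.01, 3.01, 3.01].

### API

Orientations are given as a rotation vector (axis times angle).
In Python, from station import read_state, vision, r gives the robot as it stands.
- The arm moves only by the tool servo_tool, never from a script. Its argument "increments" is text: rows parted by semicolons, each of 6 numbers parted by spaces: the shift along the tool's x, y, z in mm, then the turn, a rotation vector about the tool's x, y, z in degrees. In form: x y z wx wy wz; .... A call has 1 to 12 rows; each row is the pose to reach, as a shift and turn from the pose commanded when the call began, along the tool's axes at that moment; what a row does not reach only later rows make up. A row lasts 1/8 s, in which the tool goes at most 62.5 mm and 10.7 degrees, less where a joint would pass 70% of its speed; a pose out of reach is approached as far as the arm can. A call with a gripper value outside its range is refused whole. "gripper" is the finger opening in mm, from 0 to 85.4, set as the call begins (left out, the last holds). The fingers move at their own pace and stop on an object; the grip force is fixed at half the most. Time passes only in rows, so rows that repeat a pose let the fingers close. It gives the time, the measured TCP pose, the force, the opening and the grip force at its end, in the units of the state.
- read_state(): the state, without advancing time (a new reading comes with each control period).
- vision.capture(name): name is "scene" or "top"; returns the picture (420x560x3 uint8, red, green, blue); there is no depth.
- vision.camera_info(name): a dict with "fov_y" (degrees; the focal length in pixels is half the picture's height over the tangent of half this angle, whatever the lens; pixels are square), "cx", "cy" (the principal point, pixels), "world_to_cam" (4x4, takes a point from world to camera coordinates). Camera axes: x right, y down, z forward; pixel columns grow to the right and rows downward; lengths in mm; the calibration is good to about 2 mm. A picture is of the moment at which its call begins. camera_info takes no time and is no camera call.
- r.finish_job(): hands the job in; it is judged then, once.
The state is a dict: "time": time; "joint_pos": joint angles; "dq": joint speeds; "joint_torque": joint torques, N m; "tool_pos": TCP position; "tcp_rot": TCP orientation; "contact_force": force on the tool from outside, world axes, zero at the start; "torque": the same for the moment, N m; "opening": opening from 0.0 (shut) to 1.0 (fully open); "grasp_force": force on a finger pad.
Only numpy, scipy, OpenCV 4.12 (cv2) and the standard library are available. Lean on these libraries where they do the work, as an engineer would, in place of code of your own. Each camera call takes 0.05 s, during which the arm holds its last target. There are 200 camera calls.

### The job

Start the kiln in the art room: press the orange hook down in the gap between its two black cheeks so that the clear cover springs fully open, then press the yellow key, the blue key and the green key in that order, each right down on its own and let up again before the next. Do not press the red, white or black key, do not shift or tip the two tins standing right beside the control desk, and leave the cover open with your hand clear of everything.

Things in the scene. Friction and masses are not known exactly. Their poses are not given: they have to be found in the camera images.
- cover (a joint): angle of the clear hood over the keypad, 200 x 155 mm, 32 mm high, hinged along the desk top's left edge (130 mm from the desk's centre). 0 to 0.02 = shut and locked by the hook, however hard it is pulled; 2.4 = fully open, leaning out over the desk's left side, its tip about 100 mm above the desk top. Once freed, its spring swings it fully open in about 1 s and keeps it there
- cover_edge (a point): middle of the cover's free (right, -y) upper edge, when shut 32 mm above the desk top, 25 mm right of the desk's centre; moves with the cover. An orange tongue on it sits under the hook's lip
- latch (a joint): angle of the orange sprung hook that holds the cover shut, pivoted 12 mm above the desk top and 40 mm right (-y) of the desk's centre. 0 = at rest, 0.34 = right down. From about 0.2 (pad 10 mm down) its lip lets go of the cover. It takes about 2.5 N at first, 6 N right down, and springs back when let go
- latch_pad (a point): where to press the hook: top of its orange pad (28 mm wide, 66 mm long along the desk's y), 22 mm above the desk top, 87 mm from the desk's centre towards its -y, 62 mm from the shut cover. It lies in a gap 46 mm wide (along the desk's x) between two black cheeks 52 mm long, 14 mm higher than the pad: closed fingers only. Press straight down 12 to 15 mm (it stops at about 15 mm)
- console: the kiln's control desk, a fixed grey box 230 (x) x 290 (y) mm with an aluminium top, the desk top, 60 mm above the table; origin at the centre of its underside; it may stand turned up to 0.3 rad. In its own axes: x away from the robot, y to the left, z up. The keypad is on its left half, the hook on its right half
- key_yellow (a joint): how far the yellow key is pressed, m: 0 = up, 0.007 = fully down; sprung, about 1.5 N at first, 5 N fully down; counts as pressed from 0.005; comes back up when let go.
- key_yellow_top (a point): centre of the top of the yellow key, a cap 34 mm across in a steel collar 50 mm across; when up, 23 mm above the desk top, 11 mm above its collar. Press straight down. The six keys form three rows 62 mm apart along the desk's x and two columns 64 mm apart along its y (45 and 109 mm from the cover's hinge); which colour is where varies
- key_blue (a joint): how far the blue key is pressed, m: 0 = up, 0.007 = fully down; sprung, about 1.5 N at first, 5 N fully down; counts as pressed from 0.005; comes back up when let go.
- key_blue_top (a point): centre of the top of the blue key, a cap 34 mm across in a steel collar 50 mm across; when up, 23 mm above the desk top, 11 mm above its collar. Press straight down. The six keys form three rows 62 mm apart along the desk's x and two columns 64 mm apart along its y (45 and 109 mm from the cover's hinge); which colour is where varies
- key_green (a joint): how far the green key is pressed, m: 0 = up, 0.007 = fully down; sprung, about 1.5 N at first, 5 N fully down; counts as pressed from 0.005; comes back up when let go.
- key_green_top (a point): centre of the top of the green key, a cap 34 mm across in a steel collar 50 mm across; when up, 23 mm above the desk top, 11 mm above its collar. Press straight down. The six keys form three rows 62 mm apart along the desk's x and two columns 64 mm apart along its y (45 and 109 mm from the cover's hinge); which colour is where varies
- key_red (a joint): how far the red key is pressed, m: 0 = up, 0.007 = fully down; sprung, about 1.5 N at first, 5 N fully down; counts as pressed from 0.005; comes back up when let go. Must not be pressed.
- key_red_top (a point): centre of the top of the red key, a cap 34 mm across in a steel collar 50 mm across; when up, 23 mm above the desk top, 11 mm above its collar. Press straight down. The six keys form three rows 62 mm apart along the desk's x and two columns 64 mm apart along its y (45 and 109 mm from the cover's hinge); which colour is where varies
- key_white (a joint): how far the white key is pressed, m: 0 = up, 0.007 = fully down; sprung, about 1.5 N at first, 5 N fully down; counts as pressed from 0.005; comes back up when let go. Must not be pressed.
- key_white_top (a point): centre of the top of the white key, a cap 34 mm across in a steel collar 50 mm across; when up, 23 mm above the desk top, 11 mm above its collar. Press straight down. The six keys form three rows 62 mm apart along the desk's x and two columns 64 mm apart along its y (45 and 109 mm from the cover's hinge); which colour is where varies
- key_black (a joint): how far the black key is pressed, m: 0 = up, 0.007 = fully down; sprung, about 1.5 N at first, 5 N fully down; counts as pressed from 0.005; comes back up when let go. Must not be pressed.
- key_black_top (a point): centre of the top of the black key, a cap 34 mm across in a steel collar 50 mm across; when up, 23 mm above the desk top, 11 mm above its collar. Press straight down. The six keys form three rows 62 mm apart along the desk's x and two columns 64 mm apart along its y (45 and 109 mm from the cover's hinge); which colour is where varies
- tin_far: loose used food tin, 73 mm across, 105 mm tall, standing; origin at the centre of its underside, right of the desk (its axis about 60 mm from the desk), the farther of two. A bystander: leave it alone
- tin_near: loose used food tin, 73 mm across, 105 mm tall, standing; origin at the centre of its underside, right of the desk beside the hook (its axis about 60 mm from the desk), the nearer of two. A bystander: leave it alone

How it is judged (in metres and radians):
On the way, in this order (a step that is already met when the one before it is completed fails the run):
1. the clear cover is released and has swung fully open (value of joint cover above 2.2 rad), for 0.1 s.
2. the yellow key is pressed down (at least 5 of its 7 mm) with every other key up and the cover open (value of joint cover above 2.2 rad and value of joint key_yellow above 0.005 m and value of joint each of key_blue, key_green, key_red, key_white, key_black below 0.002 m), for 0.05 s.
3. all keys are up again, the cover still open (value of joint cover above 2.2 rad and value of joint each of key_yellow, key_blue, key_green, key_red, key_white, key_black below 0.0015 m), for 0.05 s.
4. the blue key is pressed down (at least 5 of its 7 mm) with every other key up and the cover open (value of joint cover above 2.2 rad and value of joint key_blue above 0.005 m and value of joint each of key_yellow, key_green, key_red, key_white, key_black below 0.002 m), for 0.05 s.
5. all keys are up again, the cover still open (all of step 3), for 0.05 s.
6. the green key is pressed down (at least 5 of its 7 mm) with every other key up and the cover open (value of joint cover above 2.2 rad and value of joint key_green above 0.005 m and value of joint each of key_yellow, key_blue, key_red, key_white, key_black below 0.002 m), for 0.05 s.
7. all keys are up again, the cover still open (all of step 5), for 0.05 s.
At the end, for the whole second after the job is handed in: the cover stands open (more than 2.2 rad), the hook is back up (under 0.05 rad) and all six keys are up (within 1.5 mm) (all of step 7 and value of joint latch below 0.05 rad); the robot touches nothing.
It fails at once if the red, white or black key is pressed (more than 3 mm) (value of joint any of key_red, key_white, key_black above 0.003 m).
It fails at once if two of the yellow, blue and green keys are down together (more than 3 mm each) (value of joint each of key_blue, key_yellow above 0.003 m or value of joint each of key_green, key_yellow above 0.003 m or value of joint each of key_green, key_blue above 0.003 m).
It fails at once if one of the two tins by the desk is shifted more than 30 mm or tipped (distance of any of tin_far, tin_near from where it was at the start of the episode above 0.03 m or angle between any of tin_far, tin_near's own z axis and vertical above 0.5 rad).
It also fails if it takes over 48 s, if anything falls off the work surface, if the arm or the gripper's body presses on something with over 40 N, if the wrist force passes 120 N, or if a joint passes its speed limit or range.

## Working session

There is one attempt and no reset: what is moved stays moved. The work goes in short steps, Python scripts to look and compute and a tool call to move; the robot and the scene stay as the last step left them, time stands still between calls to the robot, and variables do not carry over. Pictures are saved under pics/ and viewed, at most 10 in all, crops included, and the job is handed in when it is done.

Besides the shell and the picture viewer there is one more tool, called after ">>>" by a JSON object that holds its "method" and its "body", one argument or row to a line. servo_tool: Moves the arm, as the interface text tells. Its arguments: {"type":"object","properties":{"increments":{"type":"string"},"gripper":{"type":"number"}},"required":["increments"]}

```bash
mkdir -p pics
python3 - <<'E'
from station import read_state, vision, r
import cv2
for n in("scene","top"):
    cv2.imwrite(f"pics/{n}0.png",vision.capture(n)[:,:,::-1]); c=vision.camera_info(n); print(n,c)
s=read_state(); print(s["time"],s["tool_pos"],s["tcp_rot"])
E
```

```text
scene {'fov_y': 45.30274013196985, 'cx': 270.8843681104902, 'cy': 215.44888217420373, 'world_to_cam': array([[-7.42216027e-01,  6.70008944e-01, -1.42612855e-02,
         4.42126855e+02],
       [ 3.94085469e-01,  4.19146326e-01, -8.17932149e-01,
        -1.56080800e+02],
       [-5.42044290e-01, -6.12702515e-01, -5.75137910e-01,
         1.21958543e+03],
       [ 0.00000000e+00,  0.00000000e+00,  0.00000000e+00,
         1.00000000e+00]])}
top {'fov_y': 51.08351547050855, 'cx': 280.67390614675753, 'cy': 209.51137584595912, 'world_to_cam': array([[ 2.72924651e-02, -9.99596823e-01,  7.83022435e-03,
        -1.50030654e+01],
       [-9.92146976e-01, -2.80438934e-02, -1.21893056e-01,
         6.20550839e+02],
       [ 1.22063502e-01, -4.44197142e-03, -9.92512353e-01,
         9.28147282e+02],
       [ 0.00000000e+00,  0.00000000e+00,  0.00000000e+00,
         1.00000000e+00]])}
0.1 [ 215.25970767 -586.45442315  244.73910668] [-3.09210098e+00 -5.49568708e-01  4.25787778e-04]
```

View pics/scene0.png

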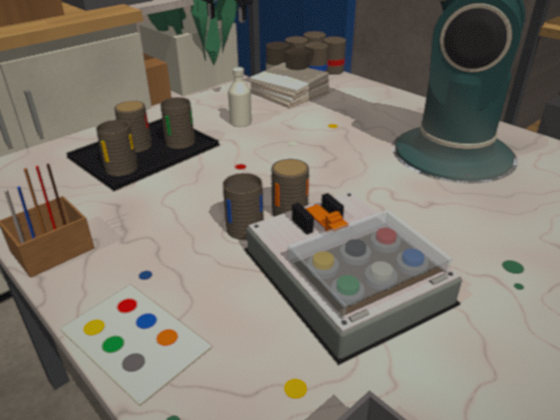

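View pics/top0.png

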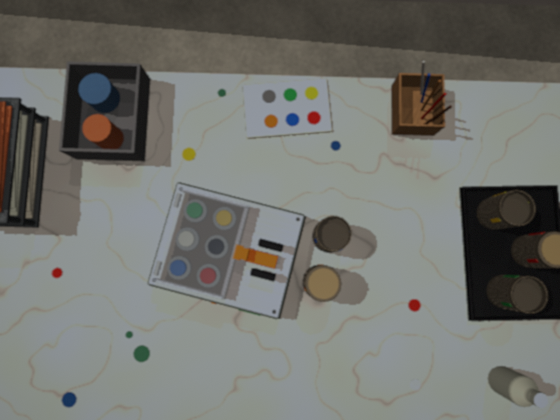

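The scene view shows the desk right of centre, with the hook at about (325,217). In the top view the keys are green (195,210), yellow (223,217), white (188,238), black (217,245), blue (178,267) and red (208,274). The orange pad is at (258,257) between two cheeks, and the tins are at (332,234) and (323,283).

```bash
cat > h.py <<'E'
import numpy as np, cv2
from station import read_state, vision, r
def K(n):
    c=vision.camera_info(n); f=210/np.tan(np.radians(c["fov_y"]/2))
    return np.array([[f,0,c["cx"]],[0,f,c["cy"]],[0,0,1]]), c["world_to_cam"]
P={n:K(n)[0]@K(n)[1][:3] for n in("scene","top")}
def tri(a,b):
    X=cv2.triangulatePoints(P["scene"],P["top"],np.float64(a),np.float64(b)).ravel(); return X[:3]/X[3]
def plane(n,p,z):
    k,T=K(n); d=T[:3,:3].T@np.linalg.inv(k)@[*p,1]; o=-T[:3,:3].T@T[:3,3]; return o+d*(z-o[2])/d[2]
def proj(n,X):
    q=P[n]@[*X,1]; return q[:2]/q[2]
HUE={"orange":(5,17,150),"yellow":(18,32,70),"green":(60,90,45),"blue":(100,122,70),"red":(165,184,70)}
def find(img,col,roi):
    x0,y0,x1,y1=roi; h=cv2.cvtColor(img[y0:y1,x0:x1],cv2.COLOR_RGB2HSV).astype(int); lo,hi,s=HUE[col]
    H=h[...,0]; H=np.where((H<10)&(hi>180),H+180,H)
    m=((H>=lo)&(H<=hi)&(h[...,1]>s)).astype(np.uint8)
    n,l,st,c=cv2.connectedComponentsWithStats(m)
    return sorted([(int(st[i,4]),*(c[i]+[x0,y0]).round(1),*st[i,:4].tolist()) for i in range(1,n) if st[i,4]>25],reverse=True)[:2]
E
python3 - <<'E'
from h import *
im={n:cv2.imread(f"pics/{n}0.png")[:,:,::-1].copy() for n in P}
roi={"scene":(285,190,460,310),"top":(155,185,290,300)}
for c in HUE:
    a=find(im["scene"],c,roi["scene"]);b=find(im["top"],c,roi["top"])
    print(c,a,b, tri(a[0][1:3],b[0][1:3]).round(1) if a and b else "")
# cheeks in top
g=cv2.cvtColor(im["top"],cv2.COLOR_RGB2GRAY)[232:290,240:300]
n,l,st,ce=cv2.connectedComponentsWithStats((g<60).astype(np.uint8))
for i in range(1,n):
    if st[i,4]>40:
        p=ce[i]+[240,232]; print("cheek",st[i],p,plane("top",p,96).round(1))
for nm,p in dict(fl=(181,183),fr=(305,213),nr=(279,318),nl=(149,284)).items(): print(nm,plane("top",p,60).round(1))
big=cv2.resize(np.hstack([im["scene"][190:310,285:435],im["top"][185:305,150:300]]),None,fx=2.6,fy=2.6,interpolation=2)
cv2.imwrite("pics/crop0.png",big[:,:,::-1])
E
```

```text
orange [(574, np.float64(326.6), np.float64(216.9), 21, 15, 41, 25)] [(505, np.float64(255.1), np.float64(256.4), 79, 60, 44, 23)] [515.3  53.6  81.9]
yellow [(316, np.float64(323.0), np.float64(260.2), 28, 62, 21, 18)] [(181, np.float64(223.5), np.float64(217.4), 61, 25, 16, 16)] [596.1 122.4  74.5]
green [(364, np.float64(347.6), np.float64(284.7), 52, 85, 22, 20)] [(192, np.float64(194.1), np.float64(209.9), 32, 17, 16, 16)] [610.4 184.9  74.8]
blue [(284, np.float64(412.7), np.float64(257.1), 118, 59, 21, 17)] [(195, np.float64(177.6), np.float64(267.4), 15, 75, 16, 16)] [489.3 212.7  74.9]
red [(254, np.float64(385.8), np.float64(235.5), 92, 38, 19, 16)] [(185, np.float64(207.5), np.float64(275.2), 45, 83, 16, 15)] [474.9 150.1  74.6]
cheek [ 19   8  24  11 152] [270.49342105 244.93421053] [540.1  21.3  96. ]
cheek [ 11  37  24  11 159] [262.71698113 273.99371069] [480.8  35.3  96. ]
fl [669.6 219.2  60. ]
fr [612.  -50.1  60. ]
nr [390.1  -0.4  60. ]
nl [452.7 274.4  60. ]
```

View pics/crop0.png

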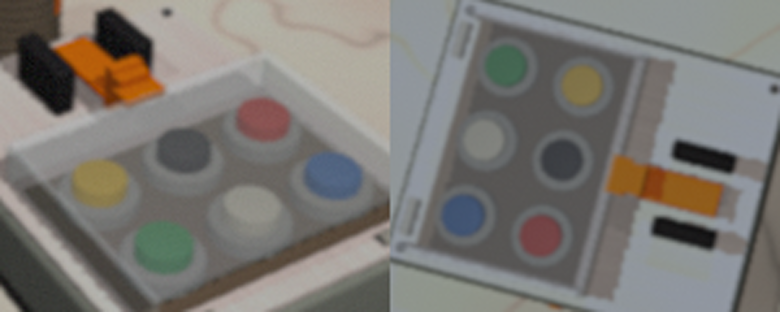

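Run:
```python
from h import *
L={"yellow":(62,21),"green":(62,85),"blue":(-62,85),"red":(-62,21)}
px={"yellow":(223.5,217.4),"green":(194.1,209.9),"blue":(177.6,267.4),"red":(207.5,275.2)}
sc={"yellow":(323.0,260.2),"green":(347.6,284.7),"blue":(412.7,257.1),"red":(385.8,235.5)}
for mode in ("tri",80,83):
    W=np.array([tri(sc[c],px[c]) if mode=="tri" else plane("top",px[c],mode) for c in L])
    A=np.array(list(L.values()),float); w=W[:,:2]
    Z=(A-A.mean(0))@[1,1j]; Y=(w-w.mean(0))@[1,1j]; k=(Y*Z.conj()).sum()/(abs(Z)**2).sum()
    t=np.angle(k); R=np.array([[np.cos(t),-np.sin(t)],[np.sin(t),np.cos(t)]]); o=w.mean(0)-R@A.mean(0)
    res=w-(A@R.T+o)
    print(mode,"t",t.round(4),"scale",abs(k).round(3),"o",o.round(1),"pad",(R@[0,-87]+o).round(1),"res",abs(res).max().round(1))
    pad=R@[0,-87]+o
    print([(n,proj(n,[*pad,82]).round(1)) for n in P], "tins y-edge", (R@[62,21]+o).round(1))
s=read_state(); Rt=cv2.Rodrigues(s["tcp_rot"])[0]; print(Rt.round(3))
```

```text
tri t -0.2255 scale 1.002 o [530.8 115.9] pad [511.4  31.1] res 0.2
[('scene', array([318.1, 210.5])), ('top', array([265.5, 259. ]))] tins y-edge [596.  122.5]
80 t -0.2261 scale 0.998 o [530.4 115.2] pad [510.9  30.4] res 0.3
[('scene', array([318. , 210.2])), ('top', array([265.8, 259.2]))] tins y-edge [595.5 121.7]
83 t -0.2261 scale 0.995 o [530.3 114.6] pad [510.8  29.8] res 0.5
[('scene', array([317.8, 210.1])), ('top', array([266. , 259.3]))] tins y-edge [595.4 121.2]
[[ 0.939  0.345 -0.   ]
 [ 0.345 -0.939  0.001]
 [-0.    -0.001 -1.   ]]
```

>>> {"method": "servo_tool", "body": {
  "gripper": 0,
  "increments": "20 -19 0 0 0 2; 60 -58 0 0 0 5; 108 -105 0 0 0 9; 156 -152 0 0 0 13; 204 -198 0 0 0 17; 252 -245 0 0 0 21; 300 -291 0 0 0 25; 348 -338 0 0 0 29; 396 -385 0 0 0 31; 440 -427 0 0 0 33; 475 -461 0 0 0 33.1; 490.6 -476 0 0 0 33.1"
}}

```text
time: 1.6
tool_pos: [512.4, 32.2, 245.1]
tcp_rot: [-3.121, 0.35, 0.0]
contact_force: [0.6, -1.4, 0.4]
opening: -0.004
grasp_force: 0.0
```

```bash
cat > st.py <<'E'
from h import *
import sys
s=read_state(); R=cv2.Rodrigues(s["tcp_rot"])[0]; p=s["tool_pos"]
print(s["time"],p.round(1),"yaw",np.arctan2(R[1,0],R[0,0]).round(4),s["contact_force"].round(2),s["opening"])
if len(sys.argv)>1: print("d tool",(R.T@(np.array([float(a) for a in sys.argv[1:4]])-p)).round(1), "tilt",R[:,2].round(4))
E
python3 st.py 511 30 140
```

```text
1.6 [512.4  32.2 245.1] yaw -0.2236 [ 0.56 -1.36  0.41] -0.004410579891012452
d tool [ -0.9   2.5 105.1] tilt [-2.e-04  7.e-04 -1.e+00]
```

>>> {"method": "servo_tool", "body": {
  "increments": "0 0 30 0 0 0; 0 0 70 0 0 0; 0 0 105 0 0 0; 0 0 118 0 0 0; 0 0 118 0 0 0"
}}

```text
time: 2.22
tool_pos: [511.8, 29.3, 127.2]
tcp_rot: [-3.122, 0.354, 0.002]
contact_force: [-0.0, 0.9, 1.5]
opening: 0.006
grasp_force: 0.0
```

```bash
python3 st.py 511 30 82
python3 - <<'E'
from h import *
a=vision.capture("scene")[130:290,240:400];b=vision.capture("top")[180:340,180:340]
cv2.imwrite("pics/c1.png",cv2.resize(np.hstack([a,b]),None,fx=2.5,fy=2.5)[:,:,::-1])
E
```

```text
2.225 [511.8  29.3 127.2] yaw -0.2258 [-0.04  0.86  1.51] 0.0063022721592511785
d tool [-0.9 -0.5 45.2] tilt [-1.1e-03  2.0e-04 -1.0e+00]
```

View pics/c1.png

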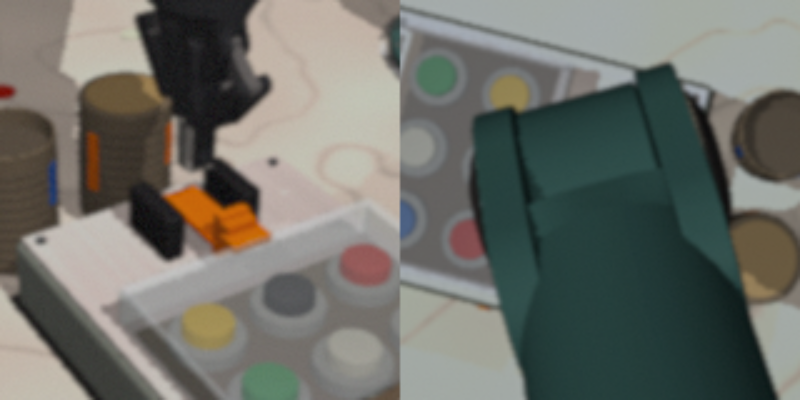

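>>> {"method": "servo_tool", "body": {
  "increments": "-1 0 20 0 0 0; -1 0 30 0 0 0; -1 0 36 0 0 0; -1 0 40 0 0 0; -1 0 44 0 0 0; -1 0 44 0 0 0; -1 0 44 0 0 0"
}}

```text
time: 3.2
tool_pos: [511.1, 29.0, 83.6]
tcp_rot: [3.121, -0.355, 0.001]
contact_force: [-1.6, -5.7, 4.9]
opening: -0.001
grasp_force: 3.2
```

```bash
python3 - <<'E'
from h import *
a=vision.capture("scene")[130:330,220:500]
cv2.imwrite("pics/c2.png",cv2.resize(a,None,fx=2,fy=2)[:,:,::-1])
E
python3 st.py 511 30 82
```

```text
3.25 [511.1  29.1  83.7] yaw -0.2263 [-1.4  -4.57  5.17] 0.003221969738779323
d tool [-0.4 -0.9  1.7] tilt [ 3.e-04 -4.e-04 -1.e+00]
```

View pics/c2.png

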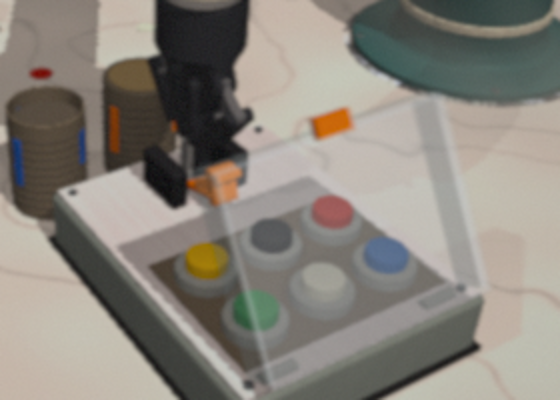

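The cover is swinging open, with its orange tongue now at (333,122) in the crop. I'll rise and re-measure the uncovered keys.

>>> {"method": "servo_tool", "body": {
  "increments": "0 0 0 0 0 0; 0 0 -10 0 0 0; 0 0 -30 0 0 0; 0 0 -70 0 0 0; 0 0 -95 0 0 0; 0 0 -95 0 0 0; 0 0 -95 0 0 0"
}}

```text
time: 4.12
tool_pos: [510.7, 29.6, 178.1]
tcp_rot: [-3.121, 0.354, 0.0]
contact_force: [0.1, 0.3, -0.5]
opening: 0.001
grasp_force: 0.0
```

```bash
python3 - <<'E'
from h import *
im={n:vision.capture(n) for n in P}
roi={"scene":(285,190,460,310),"top":(155,185,290,300)}
L={"yellow":(62,21),"green":(62,85),"blue":(-62,85),"red":(-62,21)}
A=[];W=[]
for c in L:
    a=find(im["scene"],c,roi["scene"]);b=find(im["top"],c,roi["top"])
    print(c,a[:1],b[:1])
    if a and b: X=tri(a[0][1:3],b[0][1:3]); Y=plane("top",b[0][1:3],81); print(X.round(1),Y.round(1))
cv2.imwrite("pics/c3.png",np.hstack([im["scene"][100:400,200:500],im["top"][120:420,80:380]])[:,:,::-1])
E
python3 st.py 596 122 178
```

```text
yellow [(364, np.float64(323.2), np.float64(259.9), 27, 61, 23, 19)] [(136, np.float64(223.9), np.float64(215.1), 61, 25, 17, 11)]
[599.2 123.1  77.3] [600.3 121.   81. ]
green [(351, np.float64(347.5), np.float64(284.8), 52, 86, 22, 19)] [(7166, np.float64(248.9), np.float64(256.3), 48, 18, 87, 97)]
[507.2  89.1 -55.6] [516.   65.6  81. ]
blue [(326, np.float64(412.6), np.float64(257.0), 117, 58, 22, 19)] [(212, np.float64(177.7), np.float64(267.5), 15, 75, 17, 16)]
[489.2 212.5  74.9] [489.  211.5  81. ]
red [(291, np.float64(385.9), np.float64(235.4), 91, 37, 21, 18)] [(68, np.float64(202.9), np.float64(276.6), 45, 85, 7, 14)]
[475.2 154.9  77.9] [471.8 158.7  81. ]
4.225 [510.5  29.6 177.6] yaw -0.2257 [-0.22  0.   -0.77] -0.00024683823490211765
d tool [  62.7 -109.2   -0.5] tilt [-1.3e-03  3.0e-04 -1.0e+00]
```

View pics/c3.png

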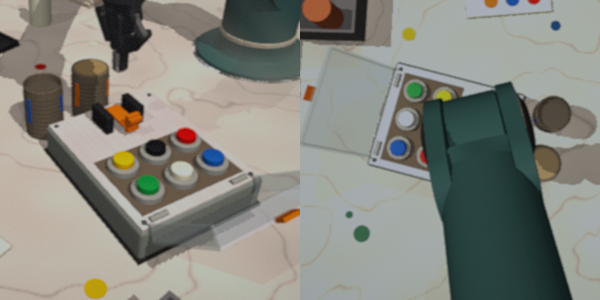

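The cover is fully open and all keys are clear: in the scene crop yellow is at (123,160), green (147,185) and blue (212,157). Next I'll press yellow.

>>> {"method": "servo_tool", "body": {
  "increments": "25 -44 0 0 0 0; 50 -87 0 0 0 0; 62.5 -109 10 0 0 0; 62.5 -109 40 0 0 0; 62.5 -109 65 0 0 0; 62.5 -109 75 0 0 0; 62.5 -109 81 0 0 0; 62.5 -109 86 0 0 0; 62.5 -109 89 0 0 0; 62.5 -109 89 0 0 0; 62.5 -109 89 0 0 0"
}}

```text
time: 5.6
tool_pos: [596.5, 121.7, 90.1]
tcp_rot: [-3.121, 0.354, -0.001]
contact_force: [-4.0, 1.0, 8.6]
opening: -0.002
grasp_force: 3.9
```

```bash
python3 st.py 595.7 122 125
```

```text
5.6 [596.5 121.7  90.1] yaw -0.226 [-3.95  1.02  8.62] -0.0016140267694979362
d tool [ -0.8  -0.1 -34.9] tilt [ 8.e-04  1.e-04 -1.e+00]
```

>>> {"method": "servo_tool", "body": {
  "increments": "0 0 -12 0 0 0; 0 0 -40 0 0 0; -30 -15 -50 0 0 0; -80 -41 -50 0 0 0; -115 -59 -50 0 0 0; -124.5 -64 -45 0 0 0; -124.5 -64 -25 0 0 0; -124.5 -64 -14 0 0 0; -124.5 -64 -7 0 0 0; -124.5 -64 -2 0 0 0; -124.5 -64 0 0 0 0; -124.5 -64 0 0 0 0"
}}

```text
time: 7.1
tool_pos: [489.6, 211.5, 90.0]
tcp_rot: [3.121, -0.355, 0.001]
contact_force: [-3.6, -4.3, 11.5]
opening: -0.003
grasp_force: 5.7
```

```bash
python3 st.py 610 184.5 125
```

```text
7.1 [489.6 211.5  90. ] yaw -0.2264 [-3.64 -4.28 11.51] -0.0027457546417411285
d tool [123.4  -0.7 -35. ] tilt [ 5.e-04 -5.e-04 -1.e+00]
```

Blue is fully down. Next I'll press green, passing over white.

>>> {"method": "servo_tool", "body": {
  "increments": "0 0 -12 0 0 0; 0 0 -40 0 0 0; 30 0 -50 0 0 0; 80 0 -50 0 0 0; 115 0 -50 0 0 0; 124 -0.5 -45 0 0 0; 124 -0.5 -25 0 0 0; 124 -0.5 -14 0 0 0; 124 -0.5 -7 0 0 0; 124 -0.5 -2 0 0 0; 124 -0.5 0 0 0 0; 124 -0.5 0 0 0 0"
}}

```text
time: 8.6
tool_pos: [609.9, 185.1, 90.1]
tcp_rot: [-3.122, 0.353, 0.0]
contact_force: [-7.7, -0.7, 10.2]
opening: -0.0
grasp_force: 5.3
```

>>> {"method": "servo_tool", "body": {
  "increments": "0 0 -12 0 0 0; 0 0 -40 0 0 0; 0 0 -80 0 0 0; 0 0 -120 0 0 0; 0 0 -150 0 0 0; 0 0 -150 0 0 0; 0 0 -150 0 0 0; 0 0 -150 0 0 0"
}}

```text
time: 9.6
tool_pos: [609.9, 184.4, 238.5]
tcp_rot: [3.121, -0.354, -0.002]
contact_force: [-0.3, 0.6, 0.4]
opening: -0.003
grasp_force: 0.0
```

```bash
python3 st.py
python3 - <<'E'
from h import *
cv2.imwrite("pics/c4.png",np.hstack([vision.capture("scene")[100:400,200:500],vision.capture("top")[120:420,80:380]])[:,:,::-1])
E
```

```text
9.6 [609.9 184.4 238.5] yaw -0.2259 [-0.32  0.58  0.4 ] -0.0033136519582184667
```

View pics/c4.png

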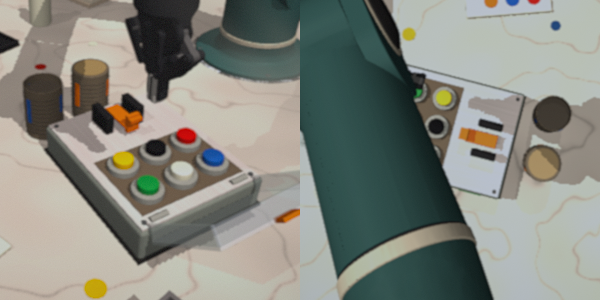

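The keys and hook are up, the cover is open at (260,215), the tins haven't moved and the hand is clear.

```bash
python3 -c "
from station import r
print(r.finish_job())"
```

```text
the job is handed in; nothing more can be done
None
```

I opened the cover with the hook, then pressed yellow, blue and green to the bottom in that order. I handed the job in with the cover open, the tins where they stood and the hand clear; no verdict came back.

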